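# Open the folding kitchen scale and put the lime on it

### The arm

A 6-joint arm with a two-finger parallel gripper is mounted at the origin on a cart in front of the work surface, level with it; the furniture and walls round the work are solid. World frame = base frame: x ahead of the robot, y to its left, z up, the work surface at z = 0. Lengths are in m, angles in rad, forces in N, time in s.
With the tool pointing down it reaches from about 0.35 to 0.85 m from the base axis. Payload 8.1 kg.
Tool frame: the origin (TCP) lies on the centre line of the jaws, within the pads' length; the fingertips stand 17 mm ahead of it and the grasp point (between the pads) lies 2 mm behind it; z points along the fingers, y is the line along which they close (so a half turn about z gives the same grasp; the last joint's range is limited). The gripper opens to 93 mm and grips with 3 to 60 N. Pads are 15 mm wide; open, the fingers measure 128 mm over their backs; the gripper's body (75 mm by 188 mm) begins 65 mm behind the grasp point.
Start: joints at [-1.4, 0.13, 1.488, -0, 1.523, -0.085], TCP at [0.152, -0.58, 0.236] pointing down, gripper open.
Joint ranges: [-2.96, 2.96], [-0.89, 2.26], [0.02, 2.5], [-1.34, 4.48], [0, 2.73], [-2.66, 2.66]. Speed limits (rad/s): [2.39, 2.39, 2.79, 3.14, 3.14, 3.14].

### API

Orientations are given as a rotation vector (axis times angle).
In Python, from plant import status, eyes, robot gives the robot as it stands. The module is installed in compiled form; this text tells all that it offers.
- The arm moves only by the tool servo_tool, never from a script. Its argument "plan" is text: rows parted by semicolons, each of 4 numbers parted by spaces: the shift along the tool's x, y, z in m, then the turn about the tool's z in degrees. A call has 1 to 12 rows; each row is the pose to reach, as a shift and turn from the pose commanded when the call began, along the tool's axes at that moment; what a row does not reach only later rows make up. A row lasts 1/12 s, in which the tool goes at most 41.7 mm and 7.16 degrees, less where a joint would pass 70% of its speed; a pose out of reach is approached as far as the arm can. A call with a gripper value outside its range is refused whole. "grip" is the closure, from -1 (fully open) to 1 (shut), set as the call begins (left out, the last holds). The fingers move at their own pace and stop on an object; "grip_force" is the grip in N (left out, the last holds). Time passes only in rows, so rows that repeat a pose let the fingers close. It gives the time, the measured TCP pose, the force, the opening and the grip force at its end, in the units of the state.
- status.read_state(): the state, without advancing time (a new reading comes with each control period).
- eyes.read_camera(name): name is "scene" or "top" or "wrist"; returns a dict with "image" (480x640x3 uint8, blue, green, red), "fovy" (degrees; the focal length in pixels is half the picture's height over the tangent of half this angle, whatever the lens; pixels are square), "cx", "cy" (the principal point, pixels), "world_from_camera" (4x4, takes a point from camera to world coordinates); the wrist camera has in their place "hand_eye" (4x4, takes a point from camera to tool coordinates, whose origin is the TCP and whose axes are the flange's). Camera axes: x right, y down, z forward; pixel columns grow to the right and rows downward; lengths in m; the calibration is good to about 2 mm. A picture is of the moment at which its call begins: read the wrist's pose just before it. There is no depth.
- robot.close_job(): hands the job in; it is judged then, once.
The state is a dict: "t": time; "q": joint angles; "dq": joint speeds; "joint_torque": joint torques, N m; "tool_pos": TCP position; "orientation": TCP orientation; "force": force on the tool from outside, world axes, zero at the start; "wrist_torque": the same for the moment, N m; "opening": finger opening in m; "gripper_force": force on a finger pad.
Only numpy, scipy, OpenCV 4.12 (cv2) and the standard library are available. Lean on these libraries where they do the work, as an engineer would, in place of code of your own. Each camera call takes 0.05 s, during which the arm holds its last target. There are 200 camera calls.

### The job

Weigh the lime: open the folding kitchen scale until its lid stands about 110 degrees open, leaning back a little past upright so that the cook at the hob on the right can read the display inside it, and set the lime down in the middle of the scale's steel dish, lowering it in rather than dropping it. Leave the lid at that angle and the lime lying in the dish, and leave the lemon, the pepper mill, the salt bowl and the mug where they stand.

Things in the scene. Friction and masses are not known exactly. Their poses are not given: they have to be found in the camera images.
- scale: white folding kitchen scale, 140 mm deep (x) by 136 mm wide (y); origin under the centre of its base, front towards -x, z up. It is turned to face the hob, to the robot's right. It stands firm and does not slide. The deck is 36 mm high; closed, the lid lies over it and the whole is 53 mm high.
- scale_dish (a point): bottom of the inside of the steel dish in the scale's deck, 26 mm above the worktop, dish axis vertical. A shallow cone: 82 mm inside diameter at its rim, which is 41 mm above the worktop, walls sloping 25 degrees. A lime lying in it has its centre about 27 mm above this point. Covered while the lid is closed.
- scale_hinge (a point): middle of the lid's hinge line at the back of the scale, 62 mm behind the scale's origin (+x of the scale) and 46 mm above the worktop; the hinge line runs along the scale's y.
- lid (a joint): opening angle of the lid in rad: 0 closed flat, 1.57 upright, 1.92 is 110 degrees; stops at 2.3. It begins between 0 and 0.35. The hinge is stiff: the lid stays wherever it is left, and its lip has to be pushed with 3 to 5 N. The lid is a white panel 11 mm thick and 136 mm wide with the readout on its inner side.
- lid_lip (a point): middle of the lower outer edge of the grey finger lip on the lid's free edge; the lip is 7 mm thick and 100 mm wide, stands out 18 mm beyond the lid and, closed, 18 mm beyond the scale's front face, and this edge is 150 mm from the hinge line and, closed, 42 mm above the worktop, with nothing under it. z is along the lid's outer normal, -x from the hinge to the lip.
- lime: the green lime, nearly round, 59 x 54 x 55 mm high, 50 to 110 g; origin at the centre of its underside as first laid (turns with it)
- lime_center (a point): centre of the lime
- board: brown wooden chopping board 200 (x) x 280 (y) x 22 mm high, does not slide; origin under its centre; the lime and the lemon lie on it. A wall cabinet hangs over the rear of the worktop, from 0.58 m ahead of the robot, its underside 0.46 m up: keep the wrist in front of it.
- lemon: yellow lemon, 70 x 64 x 64 mm, origin at the centre of its underside as first laid, on the board, about 140 mm from the lime, on either side of it; leave alone
- pepper_mill: reddish wooden pepper mill, 44 mm across, 121 mm high, origin under its centre; leave alone
- salt_bowl: white marble pinch bowl, 76 mm across, 38 mm high, origin under its centre; leave alone
- mug: green mug, 86 x 118 x 96 mm high, origin under its centre; leave alone

How it is judged:
By the outcome, as a careful person would: the job done as asked, in the order asked, and still so for the second after the job is handed in, with the robot touching nothing.
It also fails if it takes over 59 s, if anything falls off the work surface, if the arm or the gripper's body presses on something with over 40 N, if the wrist force passes 120 N, or if a joint passes its speed limit or range.

## Working session

There is one attempt and no reset: what is moved stays moved. The work goes in short steps, Python scripts to look and compute and a tool call to move; the robot and the scene stay as the last step left them, time stands still between calls to the robot, and variables do not carry over. Pictures are saved under pics/ and viewed, at most 10 in all, crops included, and the job is handed in when it is done.

Besides the shell and the picture viewer there is one more tool, called after "Call:" as name(argument=value, ...) on one line, values as JSON. servo_tool: Moves the arm, as the interface text tells. Its arguments: {"type":"object","properties":{"plan":{"type":"string"},"grip":{"type":"number"},"grip_force":{"type":"number"}},"required":["plan"]}

```bash
mkdir -p pics; python3 - <<'E'
from plant import status, eyes, robot
import cv2, numpy as np, pickle
s=status.read_state();print({k:np.round(v,3).tolist() for k,v in s.items()})
for n in ("scene","top","wrist"):
    c=eyes.read_camera(n);cv2.imwrite(f"pics/{n}0.png",c["image"]);pickle.dump(c,open(f"{n}0.pkl","wb"))
    print(n,c["fovy"],c.get("cx"),c.get("cy"),np.round(c.get("world_from_camera",c.get("hand_eye")),3).tolist())
E
```

```text
{'t': 0.0, 'q': [-1.4, 0.131, 1.489, -0.0, 1.523, -0.085], 'dq': [-0.0, 0.001, -0.001, -0.0, 0.0, -0.0], 'joint_torque': [-0.002, -55.983, -49.177, 0.077, 0.035, -0.0], 'tool_pos': [0.152, -0.58, 0.235], 'orientation': [-3.114, -0.4, 0.0], 'force': [-0.248, 0.76, 0.366], 'wrist_torque': [0.0, 0.021, -0.001], 'gripper_force': 0.0, 'opening': 0.093}
scene 51.107982052908014 319.5512009807547 241.86829191104022 [[-0.789, -0.337, 0.514, 0.09], [-0.614, 0.405, -0.677, 0.571], [0.02, -0.85, -0.527, 0.508], [0.0, 0.0, 0.0, 1.0]]
top 54.924060865703886 319.76749425392984 238.1851488139281 [[-0.022, -0.994, 0.112, 0.447], [-0.999, 0.018, -0.037, 0.012], [0.035, -0.112, -0.993, 0.952], [0.0, 0.0, 0.0, 1.0]]
wrist 70.38344006318124 315.70791936844034 242.46586170208397 [[0.0, -0.962, -0.275, 0.076], [1.0, 0.0, 0.001, -0.0], [-0.001, -0.275, 0.962, -0.15], [0.0, 0.0, 0.0, 1.0]]
```

View pics/scene0.png

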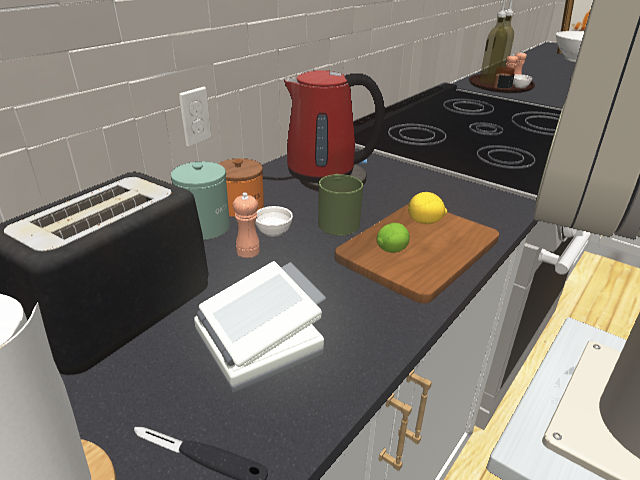

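View pics/top0.png

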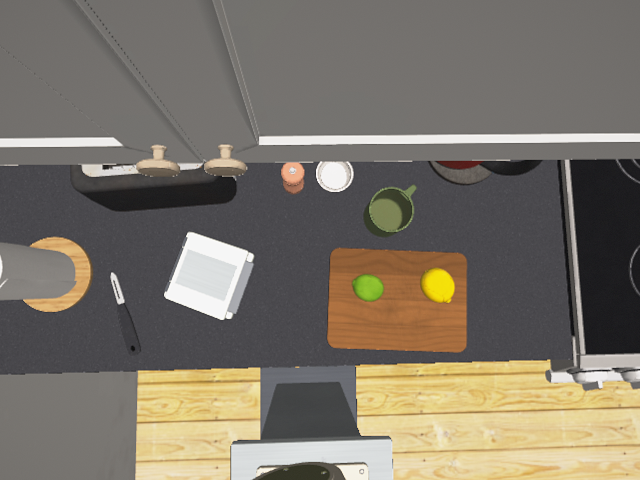

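Scene view: scale around (260,320), lip at right (305,285), hinge left (215,340), lime (393,238). Top view: scale (210,275), lip edge (243,290), lime (369,288), lemon (438,286), mill (293,175), mug (391,210). I'll enlarge the scale in both views to get its corners.

```bash
python3 - <<'E'
import cv2, numpy as np
a=cv2.imread("pics/top0.png")[225:325,155:265];b=cv2.imread("pics/scene0.png")[255:390,185:335]
a=cv2.resize(a,None,fx=3.6,fy=3.6,interpolation=cv2.INTER_CUBIC);b=cv2.resize(b,None,fx=2.65,fy=2.65,interpolation=cv2.INTER_CUBIC)
o=np.zeros((360,800,3),np.uint8);o[:a.shape[0],:a.shape[1]]=a;b=b[:360,:400];o[:b.shape[0],400:400+b.shape[1]]=b
cv2.imwrite("pics/c1.png",o)
for n in("top","scene"):
    h=cv2.cvtColor(cv2.imread(f"pics/{n}0.png"),cv2.COLOR_BGR2HSV)
    for nm,lo,hi in(("lime",38,60),("lemon",20,32)):
        m=cv2.inRange(h,(lo,150,60),(hi,255,255));k,l,st,c=cv2.connectedComponentsWithStats(m)
        i=1+st[1:,4].argmax();print(n,nm,st[i],c[i])
E
```

```text
top lime [353 275  30  26 624] [367.80448718 287.14583333]
top lemon [420 268  35  35 953] [437.29905561 284.92549843]
scene lime [377 223  32  29 722] [393.17174515 237.05817175]
scene lemon [408 192  39  32 935] [426.32620321 207.77005348]
```

View pics/c1.png

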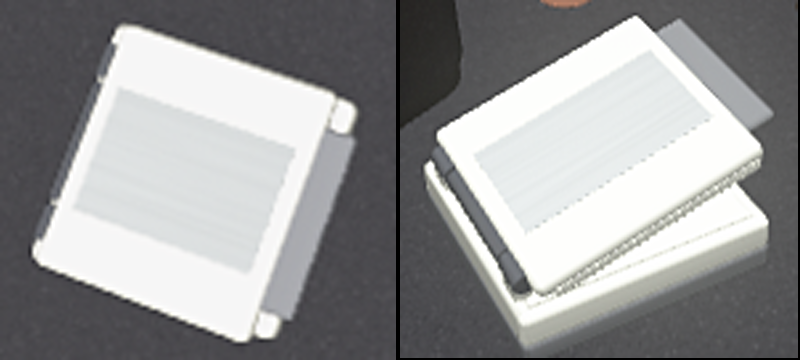

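The crop shows a partly open lid. Lip outer corners are at about (355,137) and (290,322) in the top half and (682,20) and (773,115) in the scene half. I'll fit scale pose and lid angle to these.

```bash
cat > h.py <<'E'
import numpy as np, pickle, cv2
from scipy.optimize import least_squares
from scipy.spatial.transform import Rotation as R
def proj(c,P,T=None):
    T=c["world_from_camera"] if T is None else T
    f=240/np.tan(np.radians(c["fovy"]/2)); q=(np.atleast_2d(P)-T[:3,3])@T[:3,:3]
    return q[:,:2]/q[:,2:]*f+[c["cx"],c["cy"]]
def tri(obs):  # list of (cam,T,uv)
    r=least_squares(lambda p:np.concatenate([(proj(c,p,T)-uv).ravel() for c,T,uv in obs]),[.45,0,.05])
    return r.x,r.fun
def scale_pts(p,loc): # p=x,y,yaw
    return np.asarray(loc)@np.array([[np.cos(p[2]),np.sin(p[2]),0],[-np.sin(p[2]),np.cos(p[2]),0],[0,0,1]])+[p[0],p[1],0]
def lid_loc(a,d,y,h): # d from hinge toward lip, h along outer normal
    return [.062-d*np.cos(a)+h*np.sin(a)*1, y, .046+d*np.sin(a)+h*np.cos(a)]
E
python3 - <<'E'
from h import *
t=pickle.load(open("top0.pkl","rb"));s=pickle.load(open("scene0.pkl","rb"))
T=lambda u,v:(155+u/3.6,225+v/3.6); S=lambda u,v:(185+(u-400)/2.65,255+v/2.65)
def model(p):
    a,d0=p[3],p[4]
    L=[lid_loc(a,.132,-.068,.007),lid_loc(a,.132,.068,.007),lid_loc(a,.15,-.05,.003),lid_loc(a,.15,.05,.003),lid_loc(a,d0,-.068,.007),lid_loc(a,d0,.068,.007)]
    return scale_pts(p,L)
ut=np.array([T(337,92),T(248,343),T(356,137),T(291,322),T(116,25),T(35,264)])
us=np.array([S(637,15),S(763,152),S(682,19),S(774,114),S(436,133),S(541,292)])
base=lambda p:scale_pts(p,[[-.07,.068,.036]])
f=lambda p:np.concatenate([(proj(t,model(p))-ut).ravel(),(proj(s,model(p))-us).ravel(),(proj(s,base(p))-[S(768,224)]).ravel()])
r=least_squares(f,[.46,.25,1.28,.2,0],loss="soft_l1")
p=r.x;print("x y yaw a d0",p.round(4),"deg",np.degrees(p[2:4]).round(1));print(f(p).reshape(-1,2).round(1))
np.save("scale.npy",p)
print("dish",scale_pts(p,[[0,0,.026]]),"lip",scale_pts(p,[lid_loc(p[3],.15,0,-.004)]),"hinge",scale_pts(p,[[.062,0,.046]]))
for n,a,b in(("lime",(368,288),(393,237.5)),("lemon",(437.5,285.5),(427.5,208))):
    x,e=tri([(t,None,a),(s,None,b)]);print(n,x.round(4),e.round(1))
E
```

```text
x y yaw a d0 [0.4801 0.1981 1.2257 0.2516 0.0045] deg [70.2 14.4]
[[-0.7  0.4]
 [-0.9  0.5]
 [ 0.1  0.1]
 [-0.   0.2]
 [ 2.4  0.1]
 [-0.1  0.6]
 [-0.7  0.2]
 [ 0.6 -1.5]
 [-1.   0.7]
 [ 0.7  0.6]
 [-1.3 -1. ]
 [-1.  -0.9]
 [ 1.5 -1.8]]
dish [[0.48011169 0.1980895  0.026     ]] lip [[0.45160138 0.11878594 0.07947071]] hinge [[0.50108692 0.25643365 0.046     ]]
lime [ 0.4482 -0.1142  0.0486] [ 0.2  0.3 -0.3 -0. ]
lemon [ 0.4508 -0.2502  0.0515] [-0.  -0.1  0.1  0. ]
```

```bash
cat >> h.py <<'E'
def state():
    from plant import status
    s=status.read_state(); return s,np.array(s["tool_pos"]),R.from_rotvec(s["orientation"]).as_matrix()
def shift(targets,yaw=None,rel=None):
    s,p,M=state(); y0=np.degrees(np.arctan2(M[1,0],M[0,0]))
    turn=0 if yaw is None else -((yaw-y0+180)%360-180)
    print("t",round(s["t"],2),"pos",p.round(4),"yaw",round(y0,2),"tilt",M[:,2].round(4),"q",np.round(s["q"],2),"F",np.round(s["force"],1),"turn",round(turn,1))
    for t in np.atleast_2d(targets): print(np.round(M.T@(np.array(t)-p),4))
P=np.load("scale.npy") if __import__("os").path.exists("scale.npy") else None
H=lambda u,z,v=0:scale_pts(P,[[.062-u,v,z]])[0]   # TCP at u in front of hinge line
E
python3 -c "
from h import *
shift([[.40,-.2,.236],H(.195,.236)],70.2)"
```

```text
t 0.15 pos [ 0.1518 -0.5801  0.2349] yaw 14.66 tilt [-2.0e-04  1.4e-03 -1.0e+00] q [-1.4   0.13  1.49 -0.    1.52 -0.09] F [-0.2 -0.1  0.3] turn -55.5
[ 0.3363 -0.3049 -0.0007]
[ 4.394e-01 -5.600e-01 -3.000e-04]
```

Call:
servo_tool(plan="0.336 -0.305 0 -55.5;0.336 -0.305 0 -55.5;0.336 -0.305 0 -55.5;0.336 -0.305 0 -55.5;0.336 -0.305 0 -55.5;0.336 -0.305 0 -55.5;0.336 -0.305 0 -55.5;0.336 -0.305 0 -55.5;0.336 -0.305 0 -55.5;0.336 -0.305 0 -55.5;0.336 -0.305 0 -55.5;0.336 -0.305 0 -55.5", grip=1, grip_force=20)

```text
t: 1.15
tool_pos: [0.4023, -0.1951, 0.2356]
orientation: [-2.565, -1.812, -0.004]
force: [-0.7, -0.6, -1.0]
opening: 0.0179
gripper_force: 0.0
```

```bash
python3 -c "
from h import *
shift([H(.195,.236),H(.195,.05)],70.2)"
```

```text
t 1.15 pos [ 0.4023 -0.1951  0.2356] yaw 70.49 tilt [ 0.0014  0.0022 -1.    ] q [-0.57 -0.3   1.89  0.    1.55 -0.23] F [-0.7 -0.6 -1. ] turn 0.3
[ 2.636e-01 -5.860e-02  2.000e-04]
[ 0.2631 -0.0587  0.1862]
```

Call:
servo_tool(plan="0.263 -0.058 0 0;0.263 -0.058 0 0;0.263 -0.058 0 0;0.263 -0.058 0 0;0.263 -0.058 0 0;0.263 -0.058 0 0;0.263 -0.058 0 0;0.263 -0.058 0.186 0;0.263 -0.058 0.186 0;0.263 -0.058 0.186 0;0.263 -0.058 0.186 0;0.263 -0.058 0.186 0")

```text
t: 2.15
tool_pos: [0.4306, 0.0662, 0.0442]
orientation: [-2.568, -1.804, 0.009]
force: [-1.0, -0.7, -0.7]
opening: 0.0005
gripper_force: 0.0
```

```bash
python3 - <<'E'
from h import *
from plant import eyes
# waypoints: contact side u=edge u ; TCP u = that+.0075
a0=P[3]
W=[H(.170,.045)]
for th,tip in ((14,.030),(18,.044),(25,.066),(35,.095),(45,.114),(55,.128),(65,.136),(75,.142),(85,.145),(90,.146)):
    a=np.radians(th);ue=.15*np.cos(a)+.004*np.sin(a); ze=.046+.15*np.sin(a)-.004*np.cos(a)
    W.append(H(ue+.0075,tip+.017)); print(th,"edge z-tip",round(ze-tip,3))
shift(W)
c=eyes.read_camera("wrist");cv2.imwrite("pics/w1.png",c["image"])
E
```

```text
14 edge z-tip 0.048
18 edge z-tip 0.045
25 edge z-tip 0.04
35 edge z-tip 0.034
45 edge z-tip 0.035
55 edge z-tip 0.039
65 edge z-tip 0.044
75 edge z-tip 0.048
85 edge z-tip 0.05
90 edge z-tip 0.05
t 2.15 pos [0.4306 0.0662 0.0442] yaw 70.17 tilt [-6.9e-03 -4.0e-04 -1.0e+00] q [ 0.03 -0.13  2.11 -0.    1.16  0.38] F [-1.  -0.7 -0.7] turn 0
[ 0.0329  0.002  -0.0009]
[ 0.0488  0.002  -0.003 ]
[ 0.0514  0.0019 -0.017 ]
[ 0.0576  0.0017 -0.039 ]
[ 0.07    0.0015 -0.068 ]
[ 0.0862  0.0014 -0.0871]
[ 0.1058  0.0013 -0.1011]
[ 0.128   0.0012 -0.1092]
[ 0.1524  0.0011 -0.1153]
[ 0.178   0.0011 -0.1183]
[ 0.191   0.0011 -0.1194]
```

View pics/w1.png

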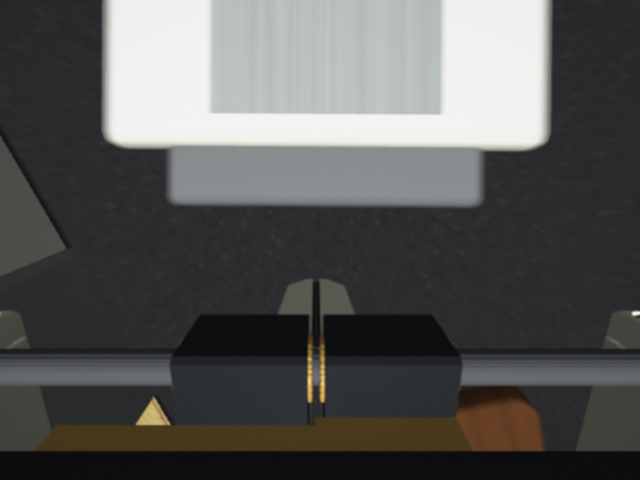

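The wrist view shows the lip square and centred ahead of the closed fingers: lip at columns 168–482, row 205, and fingers at column 316. I'll approach to contact.

Call:
servo_tool(plan="0.02 0.002 -0.001 0;0.035 0.002 -0.001 0;0.040 0.002 -0.001 0;0.044 0.002 -0.001 0;0.048 0.002 -0.002 0;0.049 0.002 -0.006 0;0.050 0.002 -0.012 0;0.052 0.002 -0.018 0;0.053 0.002 -0.024 0;0.055 0.002 -0.030 0")

```text
t: 3.03
tool_pos: [0.4543, 0.1169, 0.0798]
orientation: [-2.571, -1.805, 0.003]
force: [-1.0, -2.9, -3.1]
opening: 0.0003
gripper_force: 1.9
```

```bash
python3 - <<'E'
from h import *
shift([H(.1,.1)])
E
```

```text
t 3.03 pos [0.4543 0.1169 0.0798] yaw 70.13 tilt [-1.4e-03 -9.0e-04 -1.0e+00] q [ 0.14 -0.09  2.01 -0.    1.23  0.49] F [-1.  -2.9 -3.1] turn 0
[ 0.0471 -0.0033 -0.0203]
```

Call:
servo_tool(plan="0.003 0 -0.010 0;0.007 0 -0.019 0;0.011 0 -0.027 0;0.015 0 -0.034 0;0.020 0 -0.040 0;0.025 0 -0.046 0;0.031 0 -0.052 0;0.037 0 -0.057 0;0.044 0 -0.061 0;0.051 0 -0.065 0;0.058 0 -0.068 0;0.065 0 -0.071 0")

```text
t: 4.03
tool_pos: [0.4784, 0.1791, 0.1529]
orientation: [2.569, 1.804, 0.003]
force: [-2.6, -6.5, 5.2]
opening: 0.0005
gripper_force: 3.6
```

```bash
python3 - <<'E'
from h import *
from plant import eyes
W=[]
for th,zt in ((70,.135),(80,.138),(90,.139),(95,.139),(100,.139),(105,.139),(110,.139)):
    a=np.radians(th)
    if th<=90: u=.15*np.cos(a)+.004*np.sin(a)
    else:
        d=(zt-.046+.004*np.cos(a))/np.sin(a); u=d*np.cos(a)+.004*np.sin(a)
    W.append(H(u+.0075,zt+.017))
shift(W)
im=[cv2.resize(eyes.read_camera(n)["image"],(400,300),interpolation=cv2.INTER_AREA) for n in("scene","top")]
cv2.imwrite("pics/c2.png",np.hstack(im))
E
```

```text
t 4.03 pos [0.4784 0.1791 0.1529] yaw 70.15 tilt [ 2.9e-03 -5.0e-04 -1.0e+00] q [ 0.26 -0.06  1.84 -0.    1.36  0.61] F [-2.6 -6.5  5.2] turn 0
[ 0.0178 -0.0049  0.0009]
[ 0.0429 -0.0049 -0.0021]
[ 0.0689 -0.0049 -0.0031]
[ 0.077  -0.0049 -0.0031]
[ 0.0852 -0.0049 -0.0031]
[ 0.0937 -0.0049 -0.0031]
[ 0.1025 -0.005  -0.0031]
```

View pics/c2.png

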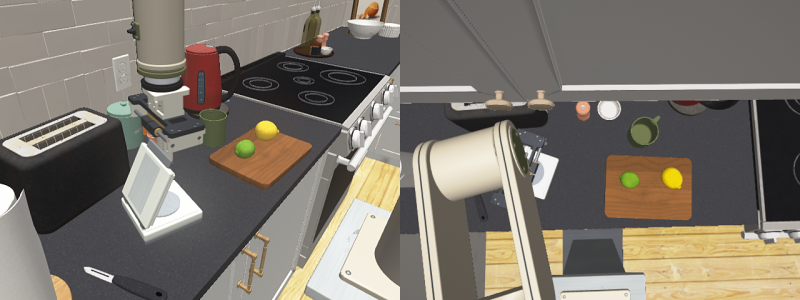

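The lid is up at about 65° with the finger on the lip (left view, around (155,185)). I'll continue to about 105° and then measure.

Call:
servo_tool(plan="0.009 0 0 0;0.018 0 0 0;0.027 0 0.0 0;0.036 0 -0.002 0;0.045 0 -0.003 0;0.054 0 -0.003 0;0.062 0 -0.003 0;0.070 0 -0.003 0;0.077 0 -0.003 0;0.083 0 -0.003 0;0.088 0 -0.003 0;0.088 0 -0.003 0")

```text
t: 5.13
tool_pos: [0.5067, 0.2622, 0.1527]
orientation: [-2.57, -1.806, 0.002]
force: [-0.2, -1.6, -1.2]
opening: 0.0005
gripper_force: 0.6
```

```bash
python3 - <<'E'
from h import *
from plant import eyes
shift([H(.0,.156)])
s=eyes.read_camera("scene");cv2.imwrite("pics/s3.png",s["image"]);pickle.dump(s,open("s3.pkl","wb"))
a=cv2.resize(s["image"][210:390,185:425],None,fx=3.33,fy=3.33,interpolation=cv2.INTER_CUBIC);cv2.imwrite("pics/s3c.png",a)
E
```

```text
t 5.13 pos [0.5067 0.2622 0.1527] yaw 70.18 tilt [-1.3e-03 -5.0e-04 -1.0e+00] q [0.39 0.11 1.67 0.   1.37 0.73] F [-0.2 -1.6 -1.2] turn 0
[-0.0073 -0.0033 -0.0033]
```

View pics/s3c.png

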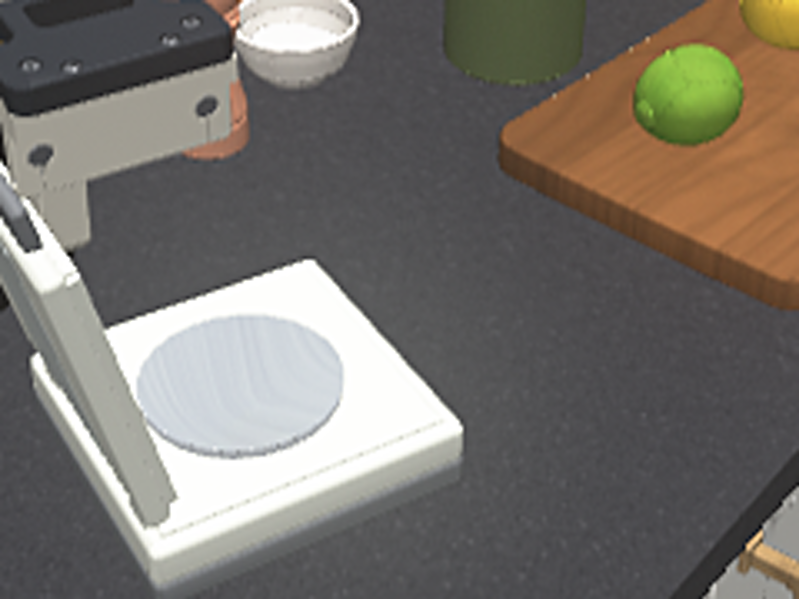

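The crop shows the lid past upright: its near side face runs from (160,510) to (60,280), and the finger tip is behind the lip. The dish rim ellipse is at columns 137–343, rows 315–457. Next, the lid angle and dish centre from these.

```bash
python3 - <<'E'
from h import *
s=pickle.load(open("s3.pkl","rb")); C=lambda q:(np.asarray(q)-[185,210])*3.33
for th in (98,102,106,110):
    a=np.radians(th);
    print(th,C(proj(s,scale_pts(P,[lid_loc(a,d,.068,h) for h in(-.004,.007) for d in(.01,.132)]))).round(0).tolist())
an=np.linspace(0,2*np.pi,90)
e=C(proj(s,scale_pts(P,np.c_[.041*np.cos(an),.041*np.sin(an),0*an+.041])));print("dish pred",e.min(0),e.max(0))
e=C(proj(s,scale_pts(P,[[-.07,.068,.036],[-.07,-.068,.036],[.07,.068,.036],[.07,.068,0]])));print(e)
E
```

```text
98 [[173.0, 509.0], [101.0, 260.0], [146.0, 523.0], [69.0, 274.0]]
102 [[172.0, 509.0], [74.0, 272.0], [145.0, 525.0], [43.0, 288.0]]
106 [[170.0, 510.0], [48.0, 286.0], [144.0, 527.0], [18.0, 304.0]]
110 [[168.0, 510.0], [23.0, 301.0], [142.0, 529.0], [-7.0, 321.0]]
dish pred [139.65436664 317.69200022] [337.20141553 448.54737643]
[[467.40773891 425.22494749]
 [309.84672129 253.82863365]
 [150.97537299 559.31567603]
 [157.94122849 625.80286347]]
```

Call:
servo_tool(plan="0.004 0 0 0;0.008 0 0 0;0.012 0 0 0;0.013 0 0 0;0.013 0 0 0")

```text
t: 5.6
tool_pos: [0.5109, 0.2739, 0.1531]
orientation: [-2.571, -1.805, 0.002]
force: [-1.7, -2.9, -1.8]
opening: 0.0007
gripper_force: 1.4
```

```bash
python3 - <<'E'
from h import *
from plant import eyes
shift([H(-.021,.156)])
s=eyes.read_camera("scene");cv2.imwrite("pics/s4.png",s["image"]);pickle.dump(s,open("s4.pkl","wb"))
a=cv2.resize(s["image"][240:390,170:330],None,fx=4,fy=4,interpolation=cv2.INTER_CUBIC)
C=lambda q:(np.asarray(q)-[170,240])*4
for th,col in((106,(255,0,0)),(110,(0,0,255))):
    q=C(proj(s,scale_pts(P,[lid_loc(np.radians(th),d,.068,h) for h in(-.004,.007) for d in(.01,.132)]))).astype(int)
    for i in(0,2): cv2.line(a,q[i].tolist(),q[i+1].tolist(),col,1)
cv2.imwrite("pics/s4c.png",a)
E
```

```text
t 5.6 pos [0.5109 0.2739 0.1531] yaw 70.16 tilt [-1.3e-03 -4.0e-04 -1.0e+00] q [0.4  0.13 1.64 0.   1.37 0.75] F [-1.7 -2.9 -1.8] turn 0
[ 0.0013 -0.0033 -0.0029]
```

View pics/s4c.png

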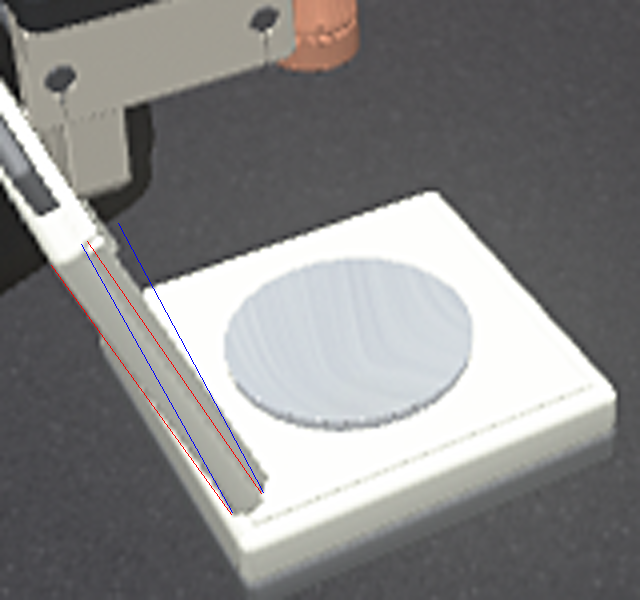

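The lid matches the 110° overlay (about 109–110°). I'll back off and go to the lime.

Call:
servo_tool(plan="-0.020 0 0 0;-0.050 0 0 0;-0.070 0 -0.03 0;-0.070 0 -0.07 0;-0.070 0 -0.085 0;-0.070 0 -0.085 0", grip=-1)

```text
t: 6.15
tool_pos: [0.4905, 0.2091, 0.2452]
orientation: [2.569, 1.803, 0.017]
force: [-0.0, 0.6, 1.0]
opening: 0.0359
gripper_force: 0.0
```

```bash
python3 -c "
from h import *
shift([[.448,-.1142,.236],[.448,-.1142,.0585]],90)"
```

```text
t 6.15 pos [0.4905 0.2091 0.2452] yaw 70.13 tilt [ 0.0104  0.0044 -0.9999] q [ 0.31 -0.07  1.67  0.    1.52  0.65] F [-0.   0.6  1. ] turn -19.9
[-0.3185  0.0698  0.0073]
[-0.3199  0.0684  0.1848]
```

Call:
servo_tool(plan="-0.319 0.069 0.01 -19.9;-0.319 0.069 0.01 -19.9;-0.319 0.069 0.01 -19.9;-0.319 0.069 0.01 -19.9;-0.319 0.069 0.01 -19.9;-0.319 0.069 0.01 -19.9;-0.319 0.069 0.01 -19.9;-0.319 0.069 0.01 -19.9;-0.319 0.069 0.01 -19.9;-0.319 0.069 0.01 -19.9;-0.319 0.069 0.01 -19.9;-0.319 0.069 0.01 -19.9")

```text
t: 7.15
tool_pos: [0.4445, -0.1141, 0.2284]
orientation: [-2.219, -2.224, -0.001]
force: [0.3, 1.1, -0.8]
opening: 0.0928
gripper_force: 0.0
```

```bash
python3 - <<'E'
from h import *
from plant import eyes
s,p,M=state()
T=np.eye(4);T[:3,:3]=M;T[:3,3]=p
c=eyes.read_camera("wrist");c["T"]=T@c["hand_eye"];pickle.dump(c,open("w2.pkl","wb"))
m=cv2.inRange(cv2.cvtColor(c["image"],cv2.COLOR_BGR2HSV),(36,120,40),(62,255,255))
k,l,st,ce=cv2.connectedComponentsWithStats(m);i=1+st[1:,4].argmax();b=st[i]
print(b,ce[i],cv2.fitEllipse(max(cv2.findContours((l==i).astype(np.uint8),0,2)[0],key=len)))
uv=(b[0]+b[2]/2,b[1]+b[3]/2)
t=pickle.load(open("top0.pkl","rb"));sc=pickle.load(open("scene0.pkl","rb"))
x,e=tri([(c,c["T"],uv),(t,None,(368,288)),(sc,None,(393,237.5))]);print(x.round(4),e.round(1))
shift([[x[0],x[1],.0585],[.448,-.1142,.0585]],90)
E
```

```text
[ 295  193   53   62 2509] [321.25548027 223.99242726] ((321.3537902832031, 223.9652862548828), (50.845184326171875, 61.205081939697266), 19.04532241821289)
[ 0.4493 -0.1133  0.0485] [-0.7  0.5 -0.3 -0.3 -1.1  0. ]
t 7.2 pos [ 0.4446 -0.1139  0.2285] yaw 90.18 tilt [ 2.e-04  6.e-04 -1.e+00] q [-0.36 -0.26  1.87  0.    1.53 -0.37] F [ 0.2 -0.5  0.5] turn 0.2
[0.0004 0.0047 0.17  ]
[-0.0004  0.0034  0.17  ]
```

Call:
servo_tool(plan="0 0.004 0.035 0;0 0.004 0.07 0;0 0.004 0.105 0;0 0.004 0.135 0;0 0.004 0.155 0;0 0.004 0.165 0;0 0.004 0.170 0;0 0.004 0.170 0;0 0.004 0.170 0")

```text
t: 7.95
tool_pos: [0.4493, -0.1153, 0.0599]
orientation: [2.218, 2.222, 0.001]
force: [0.4, -0.0, 0.4]
opening: 0.093
gripper_force: 0.0
```

Call:
servo_tool(plan="0 0 0 0;0 0 0 0;0 0 0 0;0 0 0 0;0 0 0 0;0 0 0 0;0 0 0 0;0 0 0 0;0 0 0 0;0 0 0 0", grip=1, grip_force=12)

```text
t: 8.78
tool_pos: [0.4483, -0.1155, 0.0587]
orientation: [2.22, 2.222, 0.0]
force: [0.7, -0.4, 1.4]
opening: 0.0523
gripper_force: 12.0
```

Call:
servo_tool(plan="0 0 -0.01 0;0 0 -0.03 0;0 0 -0.055 0;0 0 -0.085 0;0 0 -0.115 0;0 0 -0.145 0;0 0 -0.165 0;0 0 -0.17 0;0 0 -0.17 0;0 0 -0.17 0")

```text
t: 9.62
tool_pos: [0.4478, -0.1153, 0.2277]
orientation: [-2.22, -2.222, 0.001]
force: [-0.3, -0.2, -1.2]
opening: 0.0521
gripper_force: 12.0
```

```bash
python3 - <<'E'
from h import *
from plant import eyes
s,p,M=state();print(s["opening"],s["gripper_force"])
c=eyes.read_camera("wrist")
m=cv2.inRange(cv2.cvtColor(c["image"],cv2.COLOR_BGR2HSV),(36,120,40),(62,255,255))
k,l,st,ce=cv2.connectedComponentsWithStats(m);i=1+st[1:,4].argmax();print(st[i],ce[i])
for off in(-.02,0,.01,.02): print(off,proj(c,[0,0,off],c["hand_eye"]))
D=scale_pts(P,[[-.0,0,0]])[0]
shift([[D[0],D[1],.23],[D[0],D[1],.062]],250.2)
E
```

```text
0.05208620199089801 12.000032927608117
[ 263  235  107  115 9654] [316.93101305 294.31303087]
-0.02 [[316.56713641 330.5789132 ]]
0 [[316.4656195  308.95638639]]
0.01 [[316.42324777 299.93144776]]
0.02 [[316.38529973 291.84873106]]
t 9.67 pos [ 0.4473 -0.1151  0.2268] yaw 90.06 tilt [-2.5e-03  9.0e-04 -1.0e+00] q [-0.36 -0.25  1.87  0.    1.52 -0.36] F [ 0.8 -0.  -0.8] turn -160.1
[ 0.3132  0.0331 -0.003 ]
[0.313  0.0335 0.165 ]
```

The lime is held (52 mm opening). I'll carry it over the dish and turn so the camera side faces away from the lid.

Call:
servo_tool(plan="0.013 0.0015 0 -7;0.026 0.003 0 -14;0.039 0.004 0 -21;0.052 0.006 0 -28;0.065 0.007 0 -35;0.078 0.008 0 -42;0.091 0.010 0 -49;0.104 0.011 0 -56;0.117 0.012 0 -63;0.130 0.014 0 -70;0.143 0.015 0 -77;0.156 0.0165 0 -84")

```text
t: 10.67
tool_pos: [0.4633, 0.0412, 0.2261]
orientation: [-0.153, -3.134, 0.0]
force: [0.1, 0.9, -0.8]
opening: 0.0522
gripper_force: 12.0
```

```bash
python3 - <<'E'
from h import *
D=scale_pts(P,[[.003,0,0]])[0]
shift([[D[0],D[1],.23]],250.2)
E
```

```text
t 10.67 pos [0.4633 0.0412 0.2261] yaw 174.4 tilt [-4.1e-03  1.0e-04 -1.0e+00] q [-0.02 -0.23  1.86 -0.    1.52 -1.49] F [ 0.1  0.9 -0.8] turn -75.8
[-0.0022  0.1606 -0.0039]
```

Call:
servo_tool(plan="0 0.014 0 -6.5;0 0.028 0 -13;0 0.042 0 -19.5;0 0.056 0 -26;-0.001 0.070 0 -32.5;-0.001 0.084 0 -39;-0.001 0.098 0 -45.5;-0.002 0.112 0 -52;-0.002 0.126 0 -58.5;-0.002 0.140 0 -65;-0.002 0.152 0 -71;-0.002 0.160 0 -75.8")

```text
t: 11.67
tool_pos: [0.4819, 0.2003, 0.2259]
orientation: [1.804, -2.567, -0.003]
force: [-0.1, 1.0, -0.3]
opening: 0.0523
gripper_force: 12.0
```

```bash
python3 - <<'E'
from h import *
from plant import eyes
s,p,M=state();print(s["opening"])
T=np.eye(4);T[:3,:3]=M;T[:3,3]=p
c=eyes.read_camera("wrist");W=T@c["hand_eye"]
D=scale_pts(P,[[.003,0,0]])[0]
shift([[D[0],D[1],.1],[D[0],D[1],.0625]],250.2)
im=c["image"].copy();an=np.linspace(0,2*np.pi,72)
q=proj(c,scale_pts(P,np.c_[.041*np.cos(an),.041*np.sin(an),0*an+.041]),W)
cv2.polylines(im,[q.astype(int)],True,(0,0,255),1)
o=np.hstack([cv2.resize(im,(400,300)),cv2.resize(eyes.read_camera("scene")["image"],(400,300))]);cv2.imwrite("pics/c5.png",o)
E
```

```text
0.052298633397296
t 11.72 pos [0.4818 0.2011 0.2259] yaw -109.47 tilt [-4.1e-03 -3.0e-04 -1.0e+00] q [ 0.3  -0.07  1.71  0.    1.51 -2.51] F [-0.8  1.4 -1. ] turn 0.3
[2.000e-04 1.000e-04 1.259e-01]
[ 1.000e-04 -0.000e+00  1.634e-01]
```

View pics/c5.png

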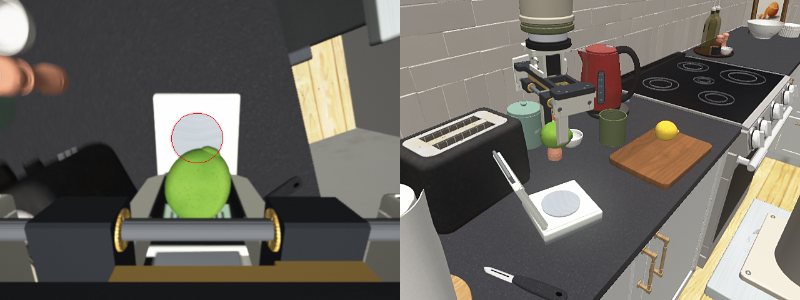

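Wrist view: the predicted rim circle (red, around (198,138)) lies exactly on the dish, the lime is in the jaws, and the lid stands clear behind. Descending.

Call:
servo_tool(plan="0 0 0.02 0;0 0 0.045 0;0 0 0.07 0;0 0 0.095 0;0 0 0.115 0;0 0 0.130 0;0 0 0.138 0;0 0 0.142 0;0 0 0.146 0;0 0 0.146 0;0 0 0.146 0")

```text
t: 12.68
tool_pos: [0.4836, 0.1996, 0.0834]
orientation: [-1.797, 2.575, -0.001]
force: [-0.0, -0.4, -0.6]
opening: 0.0524
gripper_force: 12.0
```

```bash
python3 - <<'E'
from h import *
D=scale_pts(P,[[.003,0,0]])[0]
shift([[D[0],D[1],.0625]],250.2)
E
```

```text
t 12.68 pos [0.4836 0.1996 0.0834] yaw -110.18 tilt [ 1.e-03  3.e-04 -1.e+00] q [ 0.29  0.05  1.86  0.    1.23 -2.5 ] F [-0.  -0.4 -0.6] turn -0.4
[-0.0004  0.0028  0.0209]
```

Call:
servo_tool(plan="0 0.002 0.004 0;0 0.002 0.007 0;0 0.002 0.010 0;0 0.002 0.012 0;0 0.002 0.014 0;0 0.002 0.0155 0;0 0.002 0.017 0;0 0.002 0.018 0;0 0.002 0.018 0")

```text
t: 13.43
tool_pos: [0.4813, 0.2001, 0.0646]
orientation: [1.799, -2.576, 0.0]
force: [-1.2, -1.5, 1.5]
opening: 0.0522
gripper_force: 12.0
```

Call:
servo_tool(plan="0 0 0.0005 0;0 0 0.001 0;0 0 0.0015 0;0 0 0.002 0;0 0 0.002 0;0 0 0.002 0")

```text
t: 13.93
tool_pos: [0.4815, 0.2, 0.0639]
orientation: [-1.799, 2.576, -0.001]
force: [-4.8, -3.3, 11.3]
opening: 0.0526
gripper_force: 12.0
```

The lime is on the dish (11 N upward). Easing off a little and releasing.

Call:
servo_tool(plan="0 0 -0.001 0;0 0 -0.001 0;0 0 -0.001 0", grip_force=4)

```text
t: 14.18
tool_pos: [0.4815, 0.2001, 0.0639]
orientation: [-1.798, 2.575, -0.001]
force: [-0.9, -2.1, 2.1]
opening: 0.0527
gripper_force: 4.0
```

Call:
servo_tool(plan="0 0 0 0;0 0 0 0;0 0 0 0;0 0 0 0;0 0 0 0;0 0 0 0;0 0 0 0;0 0 0 0;0 0 0 0;0 0 0 0;0 0 0 0;0 0 0 0", grip=-1)

```text
t: 15.18
tool_pos: [0.4813, 0.2002, 0.0637]
orientation: [-1.799, 2.576, 0.0]
force: [0.7, 0.5, 0.1]
opening: 0.0932
gripper_force: 0.0
```

Call:
servo_tool(plan="0 0 -0.01 0;0 0 -0.025 0;0 0 -0.05 0;0 0 -0.08 0;0 0 -0.11 0;0 0 -0.14 0;0 0 -0.16 0;0.1 -0.04 -0.16 0;0.1 -0.04 -0.16 0;0.1 -0.04 -0.16 0;0.1 -0.04 -0.16 0;0.1 -0.04 -0.16 0")

```text
t: 16.18
tool_pos: [0.4831, 0.1036, 0.2241]
orientation: [1.775, -2.586, 0.017]
force: [-0.3, 0.6, 0.6]
opening: 0.0929
gripper_force: 0.0
```

```bash
python3 - <<'E'
from h import *
from plant import eyes
shift([[.4,0,.2]])
t=eyes.read_camera("top");s=eyes.read_camera("scene")
obs=[]
for n,c in(("top",t),("scene",s)):
    h=cv2.cvtColor(c["image"],cv2.COLOR_BGR2HSV);m=cv2.inRange(h,(38,120,60),(60,255,255))
    k,l,st,ce=cv2.connectedComponentsWithStats(m);i=1+st[1:,4].argmax();b=st[i];print(n,b);obs.append((c,None,(b[0]+b[2]/2,b[1]+b[3]/2)))
x,e=tri(obs);print(x.round(4),e.round(1),scale_pts(P,[[0,0,.053]]),"scene only pred",proj(s,scale_pts(P,[[0,0,.053]])))
a=cv2.resize(s["image"][220:390,160:340],None,fx=3.3,fy=3.3,interpolation=cv2.INTER_CUBIC)
C=lambda q:(np.asarray(q)-[160,220])*3.3
q=C(proj(s,scale_pts(P,[lid_loc(np.radians(110),d,.068,h) for h in(-.004,.007) for d in(.01,.132)]))).astype(int)
for i in(0,2): cv2.line(a,q[i].tolist(),q[i+1].tolist(),(0,0,255),1)
cv2.imwrite("pics/f.png",a)
E
```

```text
t 16.18 pos [0.4831 0.1036 0.2241] yaw -111.06 tilt [ 0.0021 -0.0115 -0.9999] q [ 0.12 -0.15  1.79 -0.01  1.5  -2.66] F [-0.3  0.6  0.6] turn 0
[0.1263 0.0405 0.0251]Traceback (most recent call last):
  File "<stdin>", line 8, in <module>
ValueError: attempt to get argmax of an empty sequence
```

Joint 6 is close to its limit, so I'll unwind it and move away from the scale.

Call:
servo_tool(plan="0 0 0 7;0 0 0 14;0.01 0 0 21;0.03 0 0 28;0.05 0 0 35;0.07 0 0 42;0.09 0.01 0 49;0.11 0.02 0 56;0.13 0.02 0 63;0.15 0.02 0 70;0.15 0.02 0 77;0.15 0.02 0 84")

```text
t: 17.28
tool_pos: [0.4105, -0.0288, 0.2252]
orientation: [0.418, 3.11, -0.018]
force: [0.2, 0.1, -0.6]
opening: 0.0927
gripper_force: 0.0
```

```bash
python3 - <<'E'
from h import *
from plant import eyes
shift([[.4,0,.2]])
t=eyes.read_camera("top");s=eyes.read_camera("scene")
obs=[]
for n,c in(("top",t),("scene",s)):
    h=cv2.cvtColor(c["image"],cv2.COLOR_BGR2HSV);m=cv2.inRange(h,(38,120,60),(60,255,255))
    k,l,st,ce=cv2.connectedComponentsWithStats(m)
    if k<2: print(n,"hidden");continue
    i=1+st[1:,4].argmax();b=st[i];print(n,b);obs.append((c,None,(b[0]+b[2]/2,b[1]+b[3]/2)))
if len(obs)>1: x,e=tri(obs);print(x.round(4),e.round(1),scale_pts(P,[[0,0,.053]]))
print("pred",proj(s,scale_pts(P,[[0,0,.053]])),proj(t,scale_pts(P,[[0,0,.053]])))
a=s["image"].copy()
q=proj(s,scale_pts(P,[lid_loc(np.radians(110),d,.068,h) for h in(-.004,.007) for d in(.01,.132)]))
a=cv2.resize(a[200:390,160:480],None,fx=2.5,fy=2.5,interpolation=cv2.INTER_CUBIC);q=((q-[160,200])*2.5).astype(int)
for i in(0,2): cv2.line(a,q[i].tolist(),q[i+1].tolist(),(0,0,255),1)
cv2.imwrite("pics/f.png",a)
E
```

```text
t 17.28 pos [ 0.4105 -0.0288  0.2252] yaw 164.68 tilt [ 0.0018 -0.0118 -0.9999] q [-0.18 -0.4   1.99 -0.01  1.55 -1.49] F [ 0.2  0.1 -0.6] turn 0
[0.0179 0.0252 0.0248]
top [192 261  30  28 667]
scene [ 236  299   45   37 1063]
[0.479  0.1963 0.0525] [ 0.5  0.7 -0.6 -0.1] [[0.48011169 0.1980895  0.053     ]]
pred [[256.37307889 317.4390059 ]] [[206.53790747 275.07764261]]
```

View pics/f.png

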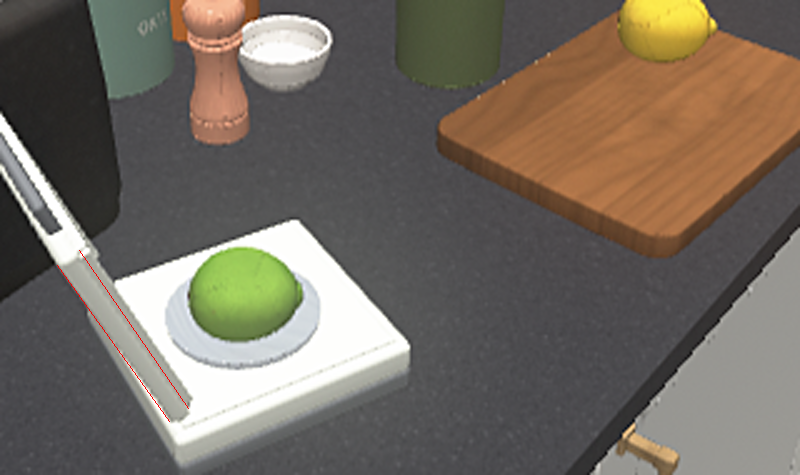

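The lime rests in the dish at z = 0.0525, within 2 mm of centre. The lid still matches the 110° overlay and the other things haven't moved. Handing in.

```bash
python3 -c "
from plant import robot
print(robot.close_job())"
```

```text
the job is handed in; nothing more can be done
None
```

I opened the scale's lid to about 110°, lowered the lime into the middle of the dish (about 2 mm off centre by the cameras), left the other things untouched, and handed the job in at about 17 s of the 59 s; the hand-in gave no verdict.

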